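Lock the clamp bar of a mould cradle with its clevis pin

TASK

Close the sloping mould cradle: swing the clamp bar across the mould lid until its eye is fully between the two ears of the fork, then take the steel pin from the wooden block and pass it through both ears and the eye until its head sits flush on the upper ear. Let go and leave it locked, without disturbing the concrete core, the tin or the dish nearby.

Things in the scene. Friction and masses are not known exactly. Their poses are not given: they have to be found in the camera images.
- cradle: Grey plate 170 x 250 x 10 mm, sloping 30 deg, lower edge farther from the robot (yaw varies by 20 deg either way). Origin: middle of its underside, 66 mm above the bench. x: up the slope, towards the robot; y: along the plate to the robot's right; z: the slope's normal. Carries a round mould 92 mm wide (lid top 43 mm above the plate), a hinge post at y = -80 mm, a fork at y = +80 mm.
- fork_mouth (a point): Centre of the hole in the top of the fork's upper ear, axes as the cradle's; the pin enters along -z. Both ears 36 x 36 x 8 mm, holes 14 mm (mouth chamfered 2 mm): upper ear z -8..0 mm, gap -22..-8, lower ear -30..-22, then 35 mm free to the plate. A web closes the fork on its +y side; nothing at the fork is higher than the upper ear.
- bar_hinge (a point): Point on the hinge axis of the clamp bar at the bar's mid thickness (axes as the cradle's, hinge axis = z). Does not move.
- bar (a joint): Angle of the aluminium clamp bar (rad). 0 = closed, against its stop: bar along the cradle's +y, eye concentric with the fork holes. Grows as the bar swings down the slope away from the robot (positive turn about the cradle's z), to 1.0 at most. Friction keeps it where it is left; needs about 2 N at the knob.
- bar_knob (a point): Middle of the bar's upright black knob, a cylinder 18 mm wide, 34 mm tall along the cradle's z, 90 mm from the hinge axis; this point is 17 mm above the bar's upper face and 21 mm (along z) above the hinge point. Its frame turns with the bar: y points along the bar away from the hinge.
- bar_eye (a point): Centre of the 15 mm eye near the bar's free end, 160 mm from the hinge axis; the tab around it is 30 mm wide and 8 mm thick (3 mm free above and below it in the fork gap).
- pin: Loose steel pin with a round grip head 20 mm wide and 34 mm tall, and a shank 10 mm thick and 42 mm long whose last 10 mm taper to 4 mm. Origin: on the axis at the underside of the head (shoulder); +z runs up through the head, the shank runs along -z. Starts upright in the block, shoulder on the block's top. About 0.07 kg.
- pin_tip (a point): Tip of the pin's shank, 42 mm below the shoulder.
- pin_block: Fixed wooden block 60 x 60 x 50 mm with a 13 mm upright hole in the middle of its top, in which the pin starts. Origin: centre of its underside. To the right or left of the cradle.
- core: Bystander: concrete core, upright cylinder 68 mm wide, 70 mm tall, origin at the centre of its underside. Leave it alone.
- tin: Bystander: open aluminium tin 68 mm wide, 50 mm tall, origin at the centre of its underside. Leave it alone.
- dish: Bystander: shallow yellow dish 90 mm wide, 40 mm tall, origin at the centre of its underside. Leave it alone.

How it is judged:
On the way:
1. the clamp bar is swung in between the ears of the fork (within 0.1 rad of closed) (value of joint bar below 0.1 rad), for 0.2 s.
At the end, for the whole second after the job is handed in: The bar is closed (within 0.06 rad); the pin stands in the fork through both ears and the eye, in line with the holes (within 0.15 rad), its shoulder within 6 mm of the mouth's centre and no more than 4 mm above the upper ear; the pin is at rest and released (value of joint bar below 0.06 rad and distance between pin and fork_mouth below 0.006 m and z of pin in the frame of fork_mouth below 0.004 m and angle between the z axis of pin and the z axis of fork_mouth, either way round below 0.15 rad and z of pin_tip in the frame of fork_mouth below -0.036 m and linear speed of pin below 0.02 m/s); the robot touches nothing.
It fails at once if the concrete core was moved more than 30 mm (distance of core from where it was at the start of the episode above 0.03 m).
It fails at once if the tin was moved more than 30 mm (distance of tin from where it was at the start of the episode above 0.03 m).
It fails at once if the dish was moved more than 30 mm (distance of dish from where it was at the start of the episode above 0.03 m).
It also fails if it takes over 61 s, if anything falls off the work surface, if the arm or the gripper's body presses on something with over 40 N, if the wrist force passes 120 N, or if a joint passes its speed limit or range.

ROBOT

A 6-joint arm with a two-finger parallel gripper is mounted at the origin on the work surface. World frame = base frame: x ahead of the robot, y to its left, z up, the work surface at z = 0. Lengths are in m, angles in rad, forces in N, time in s.
With the tool pointing down it reaches from about 0.35 to 0.775 m from the base axis. Payload 7.3 kg.
Tool frame: the origin (TCP) lies at the very end of the fingers, on their centre line; the grasp point (between the pads) lies 19 mm behind it; z points along the fingers, x is the direction in which the jaws open and shut, and the axes are right-handed (so a half turn about z gives the same grasp; the last joint's range is limited). The gripper opens to 92 mm and grips with 3 to 60 N. Pads are 19 mm wide; open, the fingers measure 130 mm over their backs; the gripper's body (75 mm by 190 mm) begins 47 mm behind the grasp point.
Start: joints at [1.035, 0.342, 1.524, -0, 1.275, -0.146], TCP at [0.199, 0.486, 0.227] pointing down, gripper open.
Joint ranges: [-2.53, 2.53], [-0.77, 2.02], [0.04, 2.7], [-1, 4.14], [0.28, 2.66], [-3.11, 3.11]. Speed limits (rad/s): [2.57, 2.57, 3.14, 3.14, 3.14, 3.14].

INTERFACE

Orientations are given as a unit quaternion [w, x, y, z].
In Python, from cell import sensors, grab_frame, manip gives the robot as it stands.
- The arm moves only by the tool jog_arm, never from a script. Its argument "motion" is a list of rows, each a list of 2 entries, a list of its own where there are three numbers: the shift along the tool's x, y, z in units of 25 mm (1.0 is 25 mm), then the turn about the tool's z in units of 5 degrees (1.0 is 5 degrees). In form: [[[tx, ty, tz], turn], ...]. A call has 1 to 10 rows; each row is the pose to reach, as a shift and turn from the pose commanded when the call began, along the tool's axes at that moment; what a row does not reach only later rows make up. A row lasts 1/8 s, in which the tool goes at most 62.5 mm and 10.7 degrees, less where a joint would pass 70% of its speed; a pose out of reach is approached as far as the arm can. A call with a gripper value outside its range is refused whole. "gripper" is the opening, from 0 (shut) to 1 (fully open), set as the call begins (left out, the last holds). The fingers move at their own pace and stop on an object; "squeeze" is the grip in N (left out, the last holds). Time passes only in rows, so rows that repeat a pose let the fingers close. It gives the time, the measured TCP pose, the force and the opening at its end, in the units of the state.
- sensors.read_state(): the state, without advancing time (a new reading comes with each control period).
- grab_frame(name): name is "scene" or "top"; returns a dict with "image" (384x512x3 uint8, red, green, blue), "K" (3x3 intrinsics, pixels), "R" (3x3) and "t" (3): a world point X has camera coordinates R X + t. Camera axes: x right, y down, z forward; pixel columns grow to the right and rows downward; lengths in m; the calibration is good to about 2 mm. A picture is of the moment at which its call begins. There is no depth.
- manip.close_job(): hands the job in, once; it reports no verdict.
The state is a dict: "time_s": time; "joints": joint angles; "joint_vel": joint speeds; "effort": joint torques, N m; "position": TCP position; "tcp_rot": TCP orientation; "force": force on the tool from outside, world axes, zero at the start; "torque": the same for the moment, N m; "opening": opening from 0.0 (shut) to 1.0 (fully open).
Only numpy, scipy, OpenCV 4.12 (cv2) and the standard library are available. Lean on these libraries where they do the work, as an engineer would, in place of code of your own. Each camera call takes 0.05 s, during which the arm holds its last target.

## Working session

There is one attempt and no reset: what is moved stays moved. The work goes in short steps, Python scripts to look and compute and a tool call to move; the robot and the scene stay as the last step left them, time stands still between calls to the robot, and variables do not carry over. Pictures are saved under pics/ and viewed, and the job is handed in when it is done.

Besides the shell and the picture viewer there is one more tool, called after "Call:" as a command line: name --argument value ..., lists and objects as JSON in quotes. jog_arm: Moves the arm, as the interface text tells. Its arguments: {"type":"object","properties":{"motion":{"type":"array"},"gripper":{"type":"number"},"squeeze":{"type":"number"}},"required":["motion"]}

```bash
ls; mkdir -p pics
python3 - <<'E'
from cell import sensors, grab_frame
import cv2
for n in ["scene","top"]:
    f=grab_frame(n); cv2.imwrite(f"pics/{n}0.png",f["image"][:,:,::-1]); print(n,f["K"].tolist(),f["R"].tolist(),f["t"].tolist())
print(sensors.read_state())
E
```

```text
pics
scene [[411.7745689582224, 0.0, 256.45620237048826], [0.0, 411.7745689582224, 192.02375888406704], [0.0, 0.0, 1.0]] [[-0.4118348711652293, 0.9112580169946713, 0.0009302447302025875], [0.5405732442275566, 0.24512878138067187, -0.804793419558163], [-0.7336024853540324, -0.3309391288466291, -0.593554282673978]] [0.22721530072874596, -0.21053091881730307, 1.521336861488252]
top [[395.9260586115798, 0.0, 260.24081945570265], [0.0, 395.9260586115798, 189.87038395106805], [0.0, 0.0, 1.0]] [[0.17688713721530652, -0.9842230423798617, 0.003992935799910615], [-0.9640637130115234, -0.17407825213773476, -0.20069359578000037], [0.19822234470969277, 0.03165067110189173, -0.9796459243403156]] [-0.0874260863534405, 0.5730630646655068, 0.9476324659620251]
{'time_s': 0.1, 'joints': array([ 1.03501653e+00,  3.42635799e-01,  1.52490664e+00, -3.56471798e-05,
        1.27537790e+00, -1.45989597e-01]), 'joint_vel': array([ 0.00056109, -0.00095052, -0.00431105, -0.00073027, -0.0003353 ,
        0.00102854]), 'effort': array([ 2.12229810e-03, -4.32004845e+01, -2.44694763e+01,  7.20178569e-02,
        5.26496745e-02, -3.35208085e-05]), 'position': array([0.19930033, 0.48532028, 0.22612859]), 'tcp_rot': array([ 3.00856219e-04,  8.30657611e-01,  5.56783165e-01, -5.91999816e-04]), 'force': array([ 1.08412950e+00, -2.63705414e-04, -8.69846277e-01]), 'torque': array([0.03455217, 0.01037021, 0.06228847]), 'opening': 0.9992385023408895}
```

View pics/scene0.png

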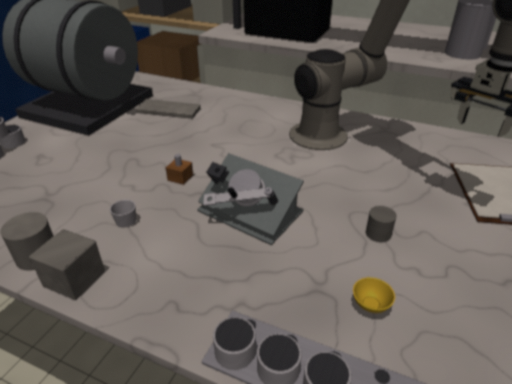

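View pics/top0.png

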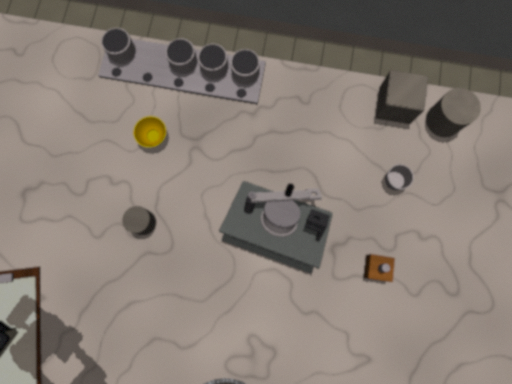

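Run:
```python
import cv2
a=cv2.imread("pics/top0.png"); s=cv2.imread("pics/scene0.png")
cv2.imwrite("pics/t_c.png",cv2.resize(a[175:275,215:345],None,fx=6,fy=6,interpolation=cv2.INTER_CUBIC))
cv2.imwrite("pics/t_b.png",cv2.resize(a[155:295,355:425],None,fx=4,fy=4,interpolation=cv2.INTER_CUBIC))
cv2.imwrite("pics/s_c.png",cv2.resize(s[145:245,155:310],None,fx=5,fy=5,interpolation=cv2.INTER_CUBIC))
```

```text
(no output)
```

View pics/t_c.png

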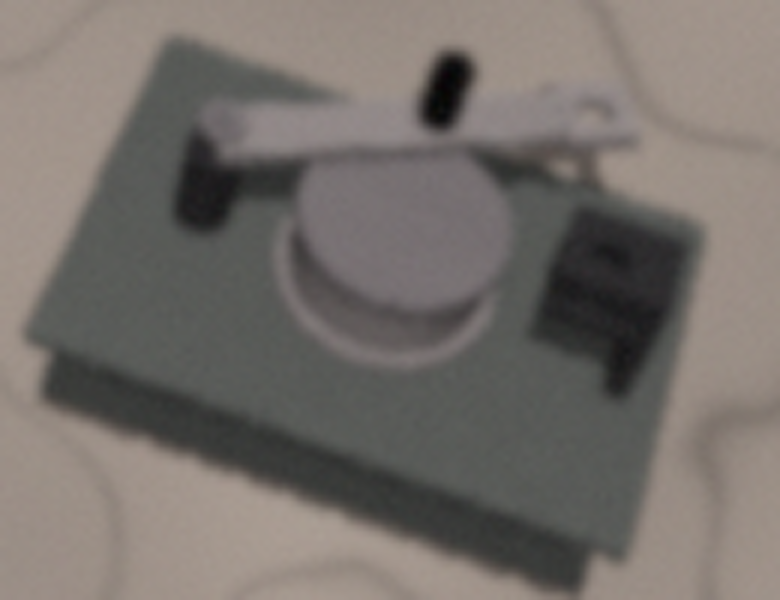

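View pics/t_b.png

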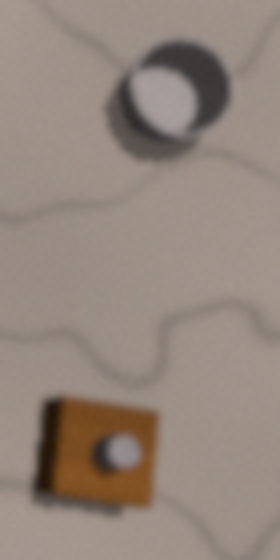

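View pics/s_c.png

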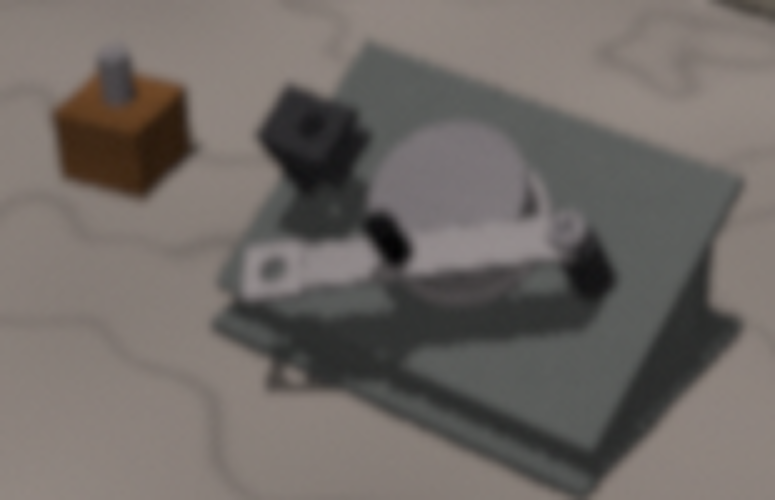

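```bash
cat > geo.py <<'E'
import numpy as np
from scipy.optimize import least_squares
CAL={}
def setcal():
    import json
    from cell import grab_frame
    for n in["scene","top"]:
        f=grab_frame(n);CAL[n]=(f["K"],f["R"],f["t"])
def proj(n,X):
    K,R,t=CAL[n];c=R@np.asarray(X)+t;p=K@c;return p[:2]/p[2]
def Rc(psi):
    s,c=.5,np.cos(np.pi/6)
    A=np.array([[-c,0,s],[0,-1,0],[s,0,c]]).T  # columns placeholder
    A=np.column_stack([[-c,0,s],[0,-1,0],[s,0,c]])
    Z=np.array([[np.cos(psi),-np.sin(psi),0],[np.sin(psi),np.cos(psi),0],[0,0,1]])
    return Z@A
def cr(p,X): return np.array([p[0],p[1],.066])+Rc(p[2])@(np.array(X)/1000)
def bar(p,r,dx,z):
    a=p[3]; return cr(p,[-r*np.sin(a)+dx,-80+r*np.cos(a),z])
E
cat > fit.py <<'E'
from geo import *
setcal()
T=lambda u,v:((u+.5)/6-.5+215,(v+.5)/6-.5+175)
S=lambda u,v:((u+.5)/5-.5+155,(v+.5)/5-.5+145)
obs=[]
for X,t,s in [((-85,-125,10),(175,38),(592,450)),((-85,125,10),(703,225),(222,285)),((85,-125,10),(28,335),(743,180)),((85,125,10),(628,560),(368,42)),
  ((0,80,75),(608,252),(312,125)),((0,-80,64),(225,120),(566,228)),((0,0,53),(405,228),None)]:
    obs.append(("c",X,"top",T(*t)))
    if s: obs.append(("c",X,"scene",S(*s)))
for (r,z),t,s in [((160,64),(597,110),(273,268)),((90,98),(456,65),(380,224))]:
    obs.append(("b",(r,z),"top",T(*t)));obs.append(("b",(r,z),"scene",S(*s)))
def res(p):
    o=[]
    for k,X,n,uv in obs:
        P=cr(p,X) if k=="c" else bar(p,X[0],0,X[1])
        o+=list((proj(n,P)-uv)*(1 if n=="top" else 1))
    return np.array(o)
s=least_squares(res,[.5,0,0,.4],loss="soft_l1")
p=s.x;print(p)
for o,r in zip(obs,res(p).reshape(-1,2)):print(o[:3],r.round(2))
T4=lambda u,v:((u+.5)/4-.5+355,(v+.5)/4-.5+155)
o2=[]
for z,t,sc in [(84,(125,453),(115,49)),]:
    o2+=[(z,"top",T4(*t)),(z,"scene",S(*sc))]
o2+=[(50,"scene",S(118,101))]
f=lambda q:np.concatenate([proj(n,[q[0],q[1],z/1000])-uv for z,n,uv in o2])
q=least_squares(f,[.5,-.2]);print("pin",q.x,q.fun.round(2))
corn=[(1,1),(1,-1),(-1,-1),(-1,1)]
tc=[(62,398),(158,410),(152,507),(50,495)]
g=lambda b:np.concatenate([proj("top",[b[0]+.03*(i*np.cos(b[2])-j*np.sin(b[2])),b[1]+.03*(i*np.sin(b[2])+j*np.cos(b[2])),.05])-T4(*uv) for (i,j),uv in zip(corn,tc)])
b=least_squares(g,[q.x[0],q.x[1],0]);print("block",b.x,b.fun.round(2))
for nm,X in[("mouth",cr(p,[0,80,75])),("hinge",cr(p,[0,-80,60])),("knob",bar(p,90,0,81)),("knobtop",bar(p,90,0,98)),("knob closed top",cr(p,[0,10,98])),("eye",bar(p,160,0,60))]:print(nm,X.round(4))
print(Rc(p[2]).round(3))
E
python3 fit.py
```

```text
[ 0.50283136 -0.0416207  -0.17550247  0.52143717]
('c', (-85, -125, 10), 'top') [-1.62 -0.82]
('c', (-85, -125, 10), 'scene') [-0.27 -0.67]
('c', (-85, 125, 10), 'top') [1.03 0.79]
('c', (-85, 125, 10), 'scene') [-1.65 -1.81]
('c', (85, -125, 10), 'top') [-0.92 -0.97]
('c', (85, -125, 10), 'scene') [ 0.38 -1.78]
('c', (85, 125, 10), 'top') [ 0.38 -0.8 ]
('c', (85, 125, 10), 'scene') [ 0.06 -1.76]
('c', (0, 80, 75), 'top') [ 0.74 -0.02]
('c', (0, 80, 75), 'scene') [ 0.19 -1.09]
('c', (0, -80, 64), 'top') [-0.71  1.45]
('c', (0, -80, 64), 'scene') [0.68 0.19]
('c', (0, 0, 53), 'top') [ 0.07 -2.21]
('b', (160, 64), 'top') [-0.24 -0.5 ]
('b', (160, 64), 'scene') [ 0.15 -0.38]
('b', (90, 98), 'top') [-0.11 -0.45]
('b', (90, 98), 'scene') [-0.37 -0.83]
pin [ 0.4425869  -0.31291748] [-0.04 -0.77 -0.22 -0.44  0.42 -1.37]
block [ 0.44132899 -0.31183459  0.04041263] [-0.27 -0.34 -0.13  0.02 -0.34  0.38  0.73 -0.06]
mouth [ 0.5258 -0.1269  0.131 ]
hinge [0.5463 0.0319 0.118 ]
knob [ 0.5813 -0.0535  0.1137]
knobtop [ 0.5896 -0.055   0.1285]
knob closed top [ 0.5493 -0.06    0.1509]
eye [ 0.5901 -0.1167  0.0781]
[[-0.853 -0.175  0.492]
 [ 0.151 -0.985 -0.087]
 [ 0.5    0.     0.866]]
```

```bash
cat > go.py <<'E'
import sys,numpy as np
from scipy.spatial.transform import Rotation as Ro
from cell import sensors
s=sensors.read_state();q=s["tcp_rot"];R=Ro.from_quat([q[1],q[2],q[3],q[0]]).as_matrix()
x=R[:,0];yaw=np.degrees(np.arctan2(x[1],x[0]))
print("t",round(s["time_s"],2),"pos",s["position"].round(4),"yaw",round(yaw,2),"F",s["force"].round(2),"op",round(s["opening"],3),"z",R[:,2].round(4),"j",s["joints"].round(2))
a=list(map(float,sys.argv[1:]))
if len(a)>=3: print("shift",(R.T@(np.array(a[:3])-s["position"])/.025).round(3))
if len(a)>3: print("turn",round(-((a[3]-yaw+180)%360-180)/5,3))
E
python3 go.py 0.64 -0.060 0.226 79.9
```

```text
t 0.2 pos [0.1994 0.4854 0.2263] yaw 67.67 F [-0.43  0.73  1.04] op 0.994 z [-5.e-04 -8.e-04 -1.e+00] j [ 1.04  0.34  1.52  0.    1.28 -0.15]
shift [-1.3483e+01  2.4594e+01  2.1000e-02]
turn -2.447
```

Call:
jog_arm --motion '[[[-1.3,2.1,-0.1],-0.3],[[-2.6,4.3,-0.1],-0.6],[[-3.9,6.5,-0.1],-0.9],[[-5.1,8.7,-0.1],-1.2],[[-6.4,10.9,-0.1],-1.5],[[-7.7,13.1,-0.1],-1.8],[[-9,15.4,-0.1],-2.1],[[-10.3,18,-0.1],-2.4],[[-11.6,20.5,-0.1],-2.4],[[-13.5,24.6,-0.1],-2.4]]' --gripper 0

```text
time_s: 1.45
position: [0.5888, -0.0046, 0.2291]
tcp_rot: [-0.0, 0.768, 0.64, 0.0]
force: [1.1, 0.5, 0.4]
opening: 0.011
```

```bash
python3 go.py 0.64 -0.060 0.113 79.9
```

```text
t 1.45 pos [ 0.5888 -0.0046  0.2291] yaw 79.64 F [1.05 0.53 0.42] op 0.011 z [-0.e+00  3.e-04 -1.e+00] j [-0.14  0.46  1.34  0.    1.35 -1.53]
shift [-1.815  2.416  4.645]
turn -0.051
```

Call:
jog_arm --motion '[[[-1.8,2.4,0],0],[[-1.8,2.4,0],0],[[-1.8,2.4,0.5],0]]'

```text
time_s: 1.82
position: [0.639, -0.0581, 0.2163]
tcp_rot: [0.0, 0.768, 0.64, 0.0]
force: [-0.8, -0.2, 0.4]
opening: 0.004
```

```bash
python3 go.py 0.64 -0.060 0.113 79.9
python3 - <<'E'
from cell import grab_frame
import cv2,numpy as np
i=[cv2.resize(grab_frame("top")["image"][140:300,200:360],None,fx=3,fy=3,interpolation=2),]
s=cv2.resize(grab_frame("scene")["image"][105:265,150:310],None,fx=3,fy=3,interpolation=2)
cv2.imwrite("pics/b1.png",np.hstack([i[0],s])[:,:800,::-1] if 0 else cv2.resize(np.hstack([i[0],s]),(800,400))[:,:,::-1])
E
```

```text
t 1.82 pos [ 0.639  -0.0581  0.2163] yaw 79.6 F [-0.77 -0.17  0.45] op 0.004 z [ 8.e-04  2.e-04 -1.e+00] j [-0.21  0.57  1.19  0.    1.39 -1.6 ]
shift [-0.068  0.05   4.134]
turn -0.059
```

View pics/b1.png

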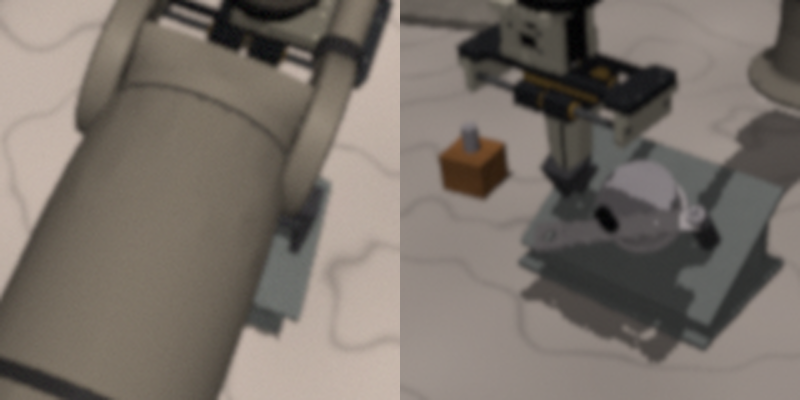

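Call:
jog_arm --motion '[[[0,0,2],0],[[0,0,3.5],0],[[0,0,4.1],0],[[0,0,4.1],0]]'

```text
time_s: 2.42
position: [0.6382, -0.0568, 0.1142]
tcp_rot: [-0.0, 0.768, 0.641, -0.0]
force: [0.8, -0.1, 0.1]
opening: 0.007
```

```bash
python3 go.py 0.60 -0.0595 0.118 79.9
python3 - <<'E'
from cell import grab_frame
import cv2,numpy as np
s=cv2.resize(grab_frame("scene")["image"][135:255,160:310],None,fx=5,fy=5,interpolation=2)
cv2.imwrite("pics/b2.png",s[:,:,::-1])
E
```

```text
t 2.42 pos [ 0.6382 -0.0568  0.1142] yaw 79.73 F [ 0.76 -0.14  0.12] op 0.007 z [-1.e-03  3.e-04 -1.e+00] j [-0.21  0.65  1.33  0.    1.16 -1.6 ]
shift [-0.38  -1.486 -0.15 ]
turn -0.034
```

View pics/b2.png

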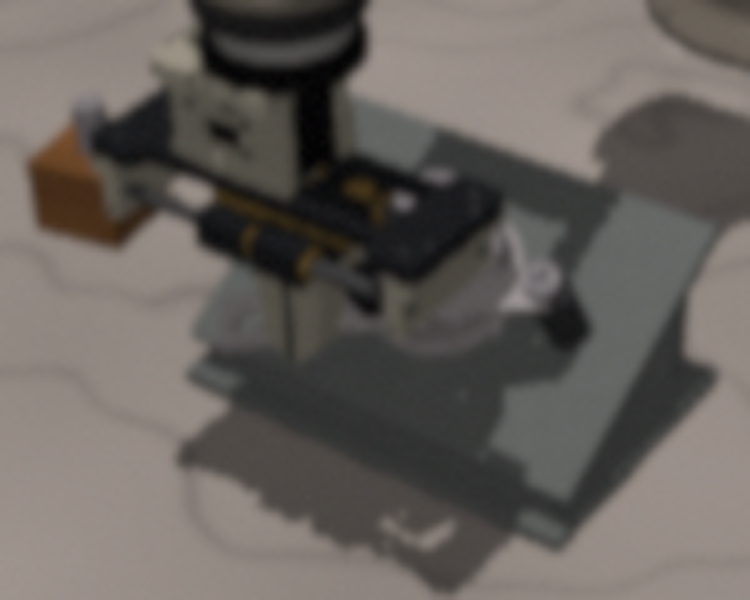

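```bash
python3 go.py 0.607 -0.0595 0.114; python3 go.py 0.5665 -0.063 0.136
```

```text
t 2.48 pos [ 0.6391 -0.0572  0.1155] yaw 79.72 F [-0.76  0.73  0.26] op 0.005 z [ 1.5e-03 -2.0e-04 -1.0e+00] j [-0.21  0.65  1.33  0.    1.16 -1.6 ]
shift [-0.321 -1.247  0.057]
t 2.48 pos [ 0.6391 -0.0572  0.1155] yaw 79.72 F [-0.76  0.73  0.26] op 0.005 z [ 1.5e-03 -2.0e-04 -1.0e+00] j [-0.21  0.65  1.33  0.    1.16 -1.6 ]
shift [-0.748 -2.815 -0.825]
```

Call:
jog_arm --motion '[[[-0.15,-0.6,0],0],[[-0.3,-1.2,0],0],[[-0.4,-1.5,-0.15],0],[[-0.5,-1.8,-0.3],0],[[-0.55,-2.1,-0.45],0],[[-0.6,-2.3,-0.6],0],[[-0.65,-2.45,-0.65],0],[[-0.65,-2.45,-0.65],0]]'

```text
time_s: 3.48
position: [0.5767, -0.0632, 0.132]
tcp_rot: [0.002, 0.768, 0.64, 0.001]
force: [4.2, -3.4, 3.7]
opening: 0.009
```

```bash
python3 go.py 0.5665 -0.063 0.136
python3 - <<'E'
from cell import grab_frame
import cv2,numpy as np
s=cv2.resize(grab_frame("scene")["image"][135:255,160:310],None,fx=5,fy=5,interpolation=2)
cv2.imwrite("pics/b3.png",s[:,:,::-1])
E
```

```text
t 3.48 pos [ 0.5767 -0.0632  0.132 ] yaw 79.65 F [ 4.16 -3.35  3.68] op 0.009 z [ 3.8e-03 -9.0e-04 -1.0e+00] j [-0.24  0.53  1.5   0.    1.11 -1.63]
shift [-0.065 -0.403 -0.163]
```

View pics/b3.png

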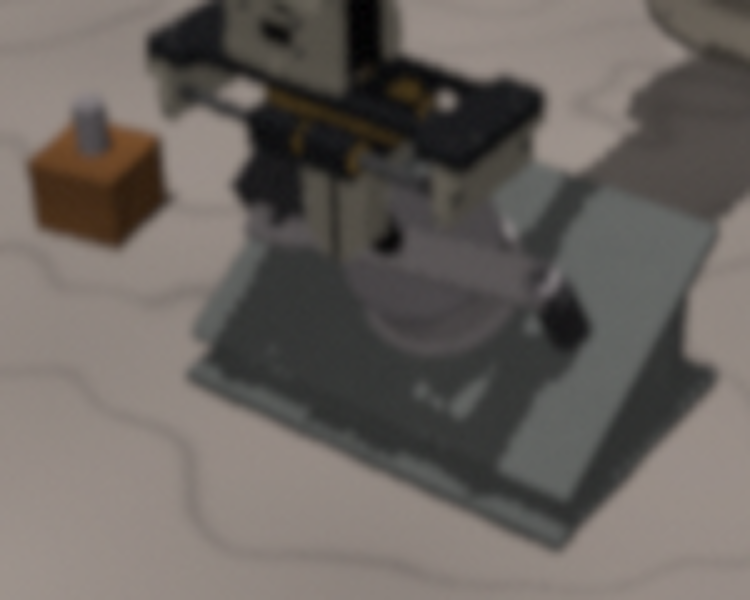

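Call:
jog_arm --motion '[[[0.1,-0.1,-0.05],0],[[0.2,-0.2,-0.1],0],[[0.25,-0.3,-0.12],0],[[0.3,-0.4,-0.15],0],[[0.3,-0.4,-0.15],0]]'

```text
time_s: 4.15
position: [0.5692, -0.0552, 0.1342]
tcp_rot: [0.003, 0.768, 0.641, 0.001]
force: [11.2, -8.3, -4.9]
opening: 0.004
```

```bash
python3 go.py 0.5665 -0.063 0.136
python3 - <<'E'
from cell import grab_frame
import cv2,numpy as np
s=cv2.resize(grab_frame("scene")["image"][135:255,160:310],None,fx=5,fy=5,interpolation=2)
cv2.imwrite("pics/b4.png",s[:,:,::-1])
E
```

```text
t 4.15 pos [ 0.5692 -0.0552  0.1342] yaw 79.67 F [11.15 -8.26 -4.95] op 0.004 z [ 0.005  -0.0028 -1.    ] j [-0.23  0.51  1.53 -0.    1.1  -1.62]
shift [-0.328 -0.05  -0.073]
```

View pics/b4.png

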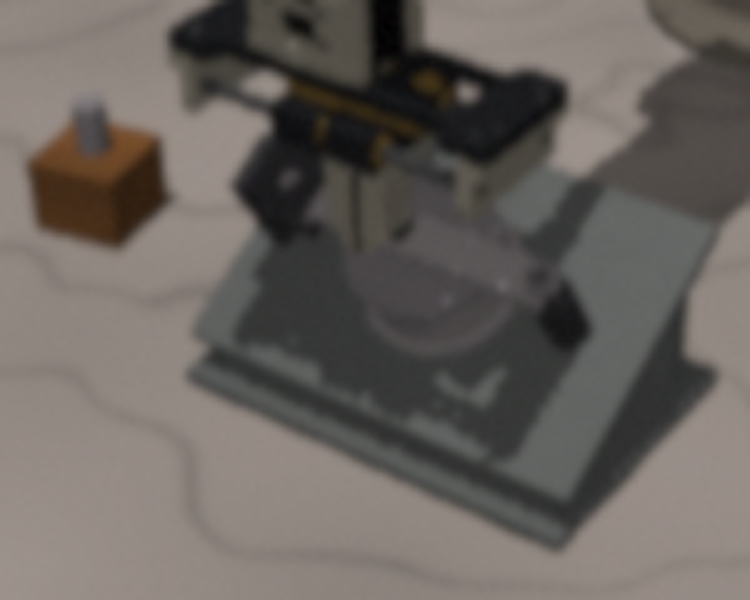

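Call:
jog_arm --motion '[[[-0.1,-0.1,-0.05],0],[[-0.2,-0.2,-0.1],0],[[-0.2,-0.2,-0.1],0]]'

```text
time_s: 4.58
position: [0.568, -0.057, 0.1366]
tcp_rot: [0.005, 0.768, 0.64, 0.006]
force: [28.4, 0.5, -16.9]
opening: 0.009
```

```bash
python3 go.py 0.5665 -0.063 0.136
```

```text
t 4.58 pos [ 0.568  -0.057   0.1366] yaw 79.64 F [ 28.42   0.55 -16.85] op 0.009 z [ 1.510e-02  8.000e-04 -9.999e-01] j [-0.24  0.5   1.54  0.    1.09 -1.63]
shift [-0.246 -0.015  0.022]
```

Call:
jog_arm --motion '[[[0.1,0.3,0],0],[[0.1,0.8,-0.2],0],[[0.1,1,-2],0],[[0.1,1,-4.5],0],[[0.1,1,-4.5],0]]'

```text
time_s: 5.2
position: [0.5875, -0.0592, 0.2537]
tcp_rot: [0.002, 0.768, 0.641, 0.002]
force: [-0.4, -0.4, -0.2]
opening: 0.003
```

```bash
python3 go.py 0.4425 -0.3125 0.15 79.9
python3 - <<'E'
from cell import grab_frame
import cv2,numpy as np
s=cv2.resize(grab_frame("scene")["image"][135:255,160:310],None,fx=5,fy=5,interpolation=2)
cv2.imwrite("pics/b5.png",s[:,:,::-1])
E
```

```text
t 5.2 pos [ 0.5875 -0.0592  0.2537] yaw 79.7 F [-0.43 -0.4  -0.19] op 0.003 z [ 6.7e-03 -5.0e-04 -1.0e+00] j [-0.23  0.44  1.29  0.    1.4  -1.62]
shift [-11.01   -3.921   4.115]
turn -0.04
```

View pics/b5.png

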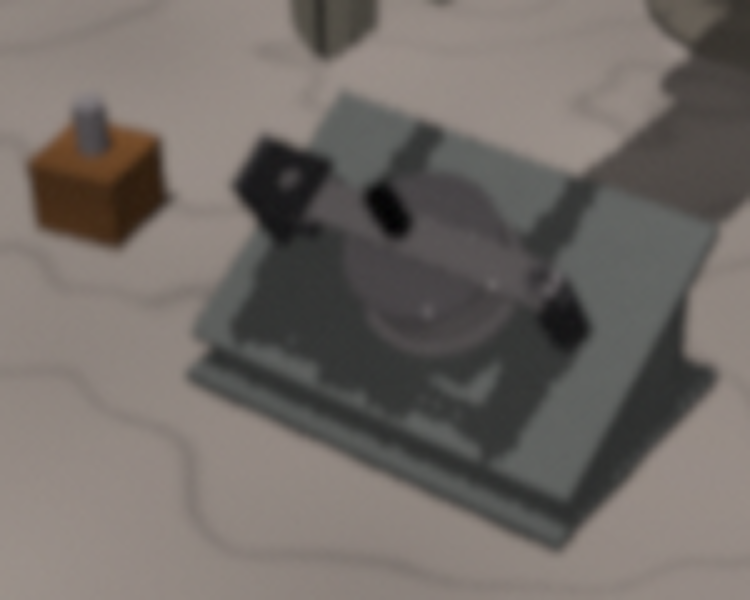

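Call:
jog_arm --motion '[[[-2.2,-0.8,0.3],0],[[-4.4,-1.6,0.6],0],[[-6.6,-2.4,1],0],[[-8.8,-3.2,2],0],[[-11,-3.9,3.5],0],[[-11,-3.9,4.1],0],[[-11,-3.9,4.1],0]]' --gripper 1

```text
time_s: 6.12
position: [0.4387, -0.3112, 0.1435]
tcp_rot: [-0.004, 0.768, 0.64, -0.0]
force: [1.1, 0.3, -0.1]
opening: 0.714
```

```bash
python3 go.py 0.4425 -0.3125 0.056 79.9
python3 - <<'E'
from cell import grab_frame
import cv2,numpy as np
a=grab_frame("top")["image"][170:330,310:470];b=grab_frame("scene")["image"][80:240,120:280]
cv2.imwrite("pics/p1.png",cv2.resize(np.hstack([a,b]),(800,400),interpolation=2)[:,:,::-1])
E
```

```text
t 6.12 pos [ 0.4387 -0.3112  0.1435] yaw 79.56 F [ 1.08  0.27 -0.08] op 0.714 z [-0.0056  0.0062 -1.    ] j [-0.76  0.45  1.6   0.    1.1  -2.15]
shift [-0.04   0.181  3.5  ]
turn -0.067
```

View pics/p1.png

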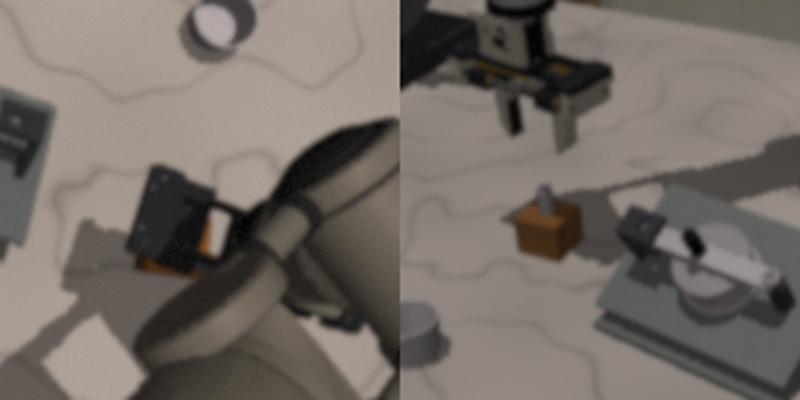

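Call:
jog_arm --motion '[[[0,0.1,1],0],[[0,0.1,2],0],[[0,0.1,2.4],0],[[0,0.1,2.4],0],[[0,0.1,2.4],0]]'

```text
time_s: 6.85
position: [0.4442, -0.3133, 0.0878]
tcp_rot: [0.001, 0.768, 0.641, 0.0]
force: [0.1, 0.1, -0.3]
opening: 0.998
```

```bash
python3 go.py 0.4425 -0.3125 0.056 79.9
python3 - <<'E'
from cell import grab_frame
import cv2,numpy as np
a=grab_frame("top")["image"][170:330,310:470];b=grab_frame("scene")["image"][115:215,140:240]
cv2.imwrite("pics/p2.png",cv2.resize(b,(700,600),interpolation=2)[:,:,::-1])
E
```

```text
t 6.85 pos [ 0.4442 -0.3133  0.0878] yaw 79.69 F [ 0.09  0.11 -0.33] op 0.998 z [ 0.0014 -0.0012 -1.    ] j [-0.76  0.52  1.66  0.    0.96 -2.15]
shift [ 0.023 -0.073  1.272]
turn -0.041
```

View pics/p2.png

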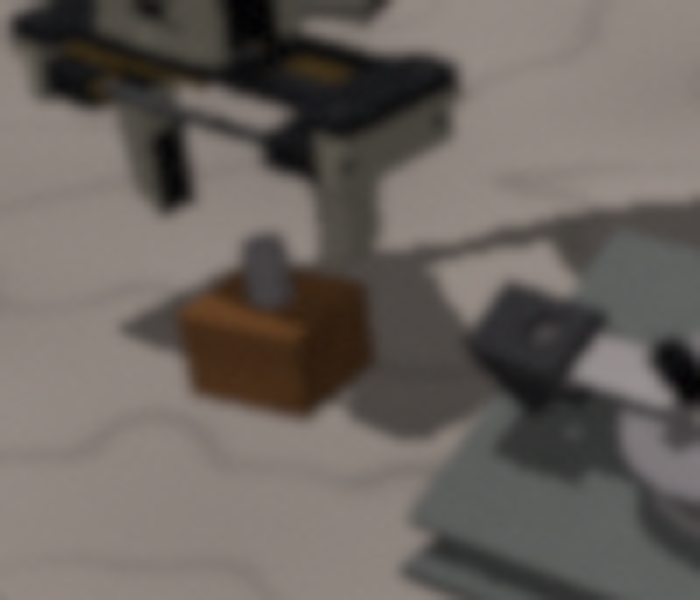

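Call:
jog_arm --motion '[[[0,-0.05,0.7],0],[[0,-0.05,1.25],0],[[0,-0.05,1.25],0],[[0,-0.05,1.25],0]]'

```text
time_s: 7.45
position: [0.4425, -0.3131, 0.0558]
tcp_rot: [0.0, 0.768, 0.641, 0.0]
force: [0.3, -0.7, 0.9]
opening: 0.999
```

Call:
jog_arm --motion '[[[0,0,0],0],[[0,0,0],0],[[0,0,0],0],[[0,0,0],0],[[0,0,0],0],[[0,0,0],0],[[0,0,0],0],[[0,0,0],0]]' --gripper 0 --squeeze 12

```text
time_s: 8.45
position: [0.4422, -0.3128, 0.0554]
tcp_rot: [-0.0, 0.768, 0.641, 0.0]
force: [-0.1, 0.5, -1.1]
opening: 0.216
```

```bash
python3 go.py 0.4425 -0.3125 0.056 79.9
python3 - <<'E'
from cell import grab_frame
import cv2,numpy as np
b=grab_frame("scene")["image"][115:215,140:240]
cv2.imwrite("pics/p3.png",cv2.resize(b,(600,600),interpolation=2)[:,:,::-1])
E
```

```text
t 8.45 pos [ 0.4422 -0.3128  0.0554] yaw 79.66 F [-0.15  0.48 -1.11] op 0.216 z [ 0.e+00  2.e-04 -1.e+00] j [-0.76  0.57  1.69  0.    0.89 -2.15]
shift [ 0.015  0.008 -0.023]
turn -0.047
```

View pics/p3.png

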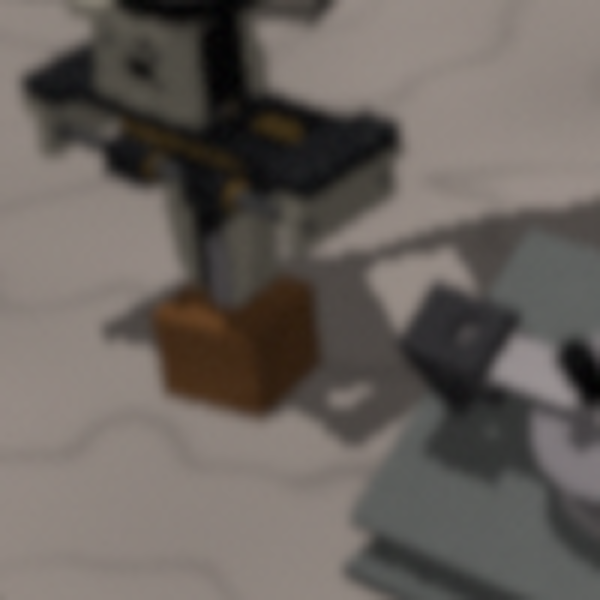

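Call:
jog_arm --motion '[[[0,0,-0.4],0],[[0,0,-0.8],0],[[0,0,-1.2],0],[[0,0,-1.32],0],[[0,0,-1.32],0],[[0,0,-1.32],0]]' --squeeze 8

```text
time_s: 9.25
position: [0.4421, -0.3127, 0.0881]
tcp_rot: [-0.0, 0.768, 0.641, 0.0]
force: [0.1, 0.2, -0.6]
opening: 0.215
```

```bash
python3 go.py 0.4425 -0.3125 0.0884 79.9
python3 - <<'E'
from cell import grab_frame
import cv2,numpy as np
b=grab_frame("scene")["image"][115:215,140:240]
cv2.imwrite("pics/p4.png",cv2.resize(b,(600,600),interpolation=2)[:,:,::-1])
E
```

```text
t 9.25 pos [ 0.4421 -0.3127  0.0881] yaw 79.66 F [ 0.12  0.2  -0.61] op 0.215 z [-4.e-04  6.e-04 -1.e+00] j [-0.76  0.52  1.66  0.    0.96 -2.15]
shift [ 0.011  0.016 -0.011]
turn -0.047
```

View pics/p4.png

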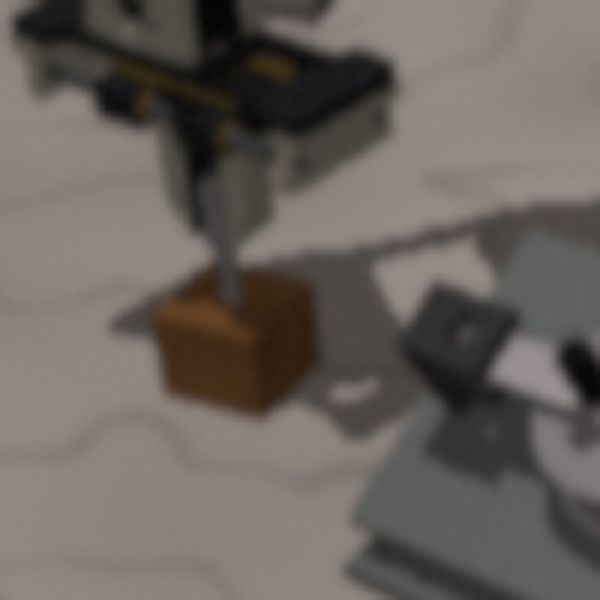

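Call:
jog_arm --motion '[[[0,0.15,0],0],[[0,0.4,0.01],0],[[0,0.69,0.04],0],[[0,0.85,0.07],0],[[0,1,0.12],0],[[0,1.15,0.17],0],[[0,1.27,0.22],0],[[0,1.27,0.22],0]]' --squeeze 6

```text
time_s: 10.3
position: [0.4737, -0.3186, 0.0828]
tcp_rot: [0.0, 0.768, 0.641, 0.0]
force: [-0.6, 0.7, -0.6]
opening: 0.216
```

```bash
python3 go.py 0.4425 -0.3125 0.0884 79.9
python3 - <<'E'
from cell import grab_frame
import cv2,numpy as np
b=grab_frame("scene")["image"][115:215,140:240]
cv2.imwrite("pics/p5.png",cv2.resize(b,(600,600),interpolation=2)[:,:,::-1])
E
```

```text
t 10.3 pos [ 0.4737 -0.3186  0.0828] yaw 79.67 F [-0.63  0.72 -0.6 ] op 0.216 z [ 2.e-04  1.e-04 -1.e+00] j [-0.73  0.57  1.58  0.    0.99 -2.12]
shift [ 0.017 -1.27  -0.223]
turn -0.046
```

View pics/p5.png

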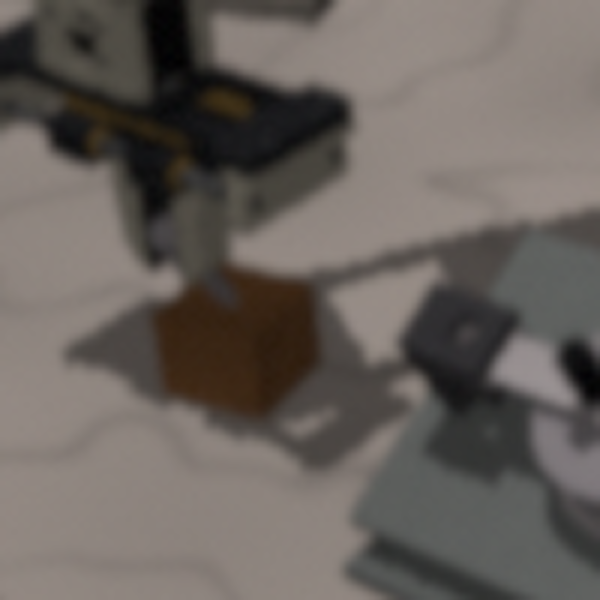

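Call:
jog_arm --motion '[[[0,0,0],0],[[0,0.25,-0.4],0],[[0,0.5,-0.86],0],[[0,0.6,-2],0],[[0,0.6,-3.5],0],[[0,0.6,-4.8],0],[[0,0.6,-4.8],0]]' --squeeze 20

```text
time_s: 11.22
position: [0.4899, -0.3224, 0.2067]
tcp_rot: [0.004, 0.768, 0.641, 0.001]
force: [1.0, -0.0, -0.7]
opening: 0.208
```

```bash
python3 go.py 0.573 -0.1355 0.197 79.9
python3 - <<'E'
from cell import grab_frame
import cv2,numpy as np
b=grab_frame("scene")["image"][75:195,120:270]
cv2.imwrite("pics/p6.png",cv2.resize(b,None,fx=5,fy=5,interpolation=2)[:,:,::-1])
E
```

```text
t 11.22 pos [ 0.4899 -0.3224  0.2067] yaw 79.68 F [ 1.02 -0.04 -0.68] op 0.208 z [ 0.0058 -0.0048 -1.    ] j [-0.71  0.47  1.39  0.    1.28 -2.1 ]
shift [7.952 1.928 0.371]
turn -0.044
```

View pics/p6.png

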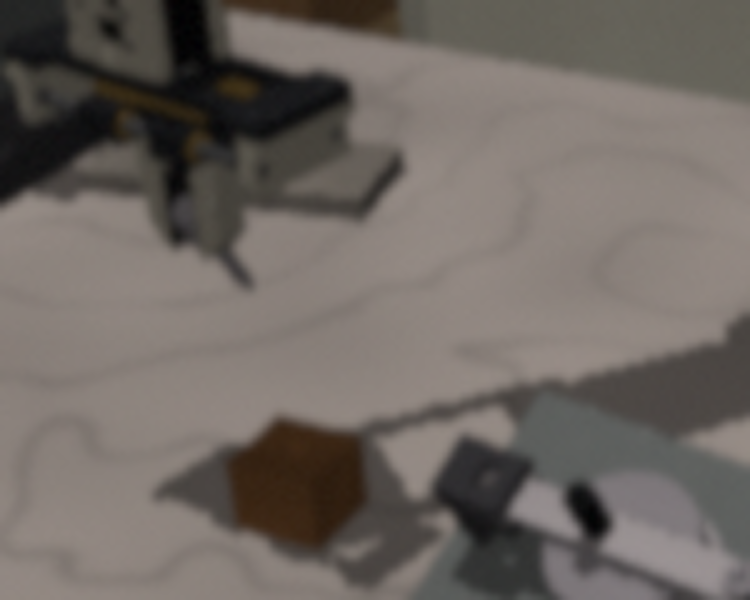

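Call:
jog_arm --motion '[[[1.6,0.4,0.1],0],[[3.2,0.8,0.1],0],[[4.8,1.2,0.2],0],[[6.4,1.6,0.3],0],[[7.6,1.9,0.37],0],[[7.95,1.93,0.37],0],[[7.95,1.93,0.37],0],[[7.95,1.93,0.37],0]]'

```text
time_s: 12.28
position: [0.5709, -0.1355, 0.1934]
tcp_rot: [-0.0, 0.768, 0.64, -0.0]
force: [-0.1, -0.0, -0.2]
opening: 0.217
```

```bash
cat > look.py <<'E'
import sys
from cell import grab_frame
import cv2,numpy as np
n,u,v,w,h,f,name=sys.argv[1],*map(int,sys.argv[2:7]),sys.argv[7]
b=grab_frame(n)["image"][v:v+h,u:u+w]
cv2.imwrite(f"pics/{name}.png",cv2.resize(b,None,fx=f,fy=f,interpolation=2)[:,:,::-1])
E
python3 go.py 0.5644 -0.1337 0.1799 79.9; python3 look.py scene 180 110 90 75 8 f1;python3 look.py top 215 130 150 120 5 f1t
```

```text
t 12.28 pos [ 0.5709 -0.1355  0.1934] yaw 79.61 F [-0.07 -0.03 -0.18] op 0.217 z [-6.e-04 -1.e-04 -1.e+00] j [-0.36  0.48  1.4  -0.    1.26 -1.75]
shift [ 0.022 -0.268  0.542]
turn -0.059
```

View pics/f1.png

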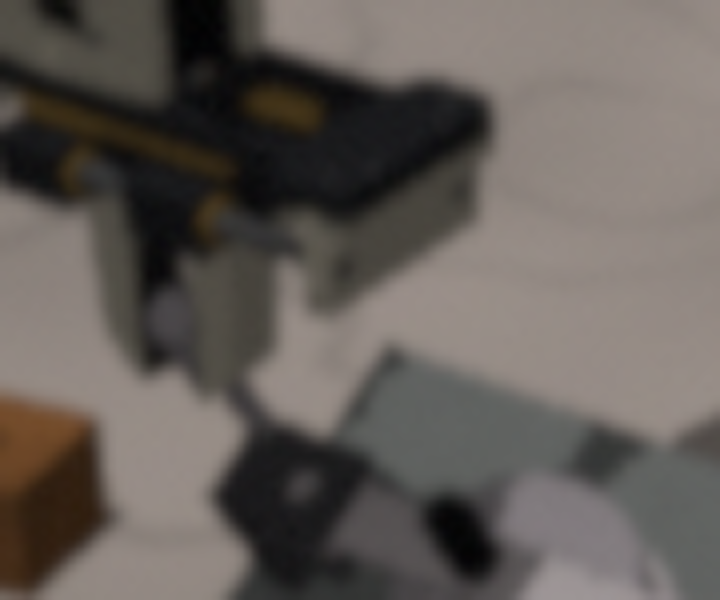

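View pics/f1t.png

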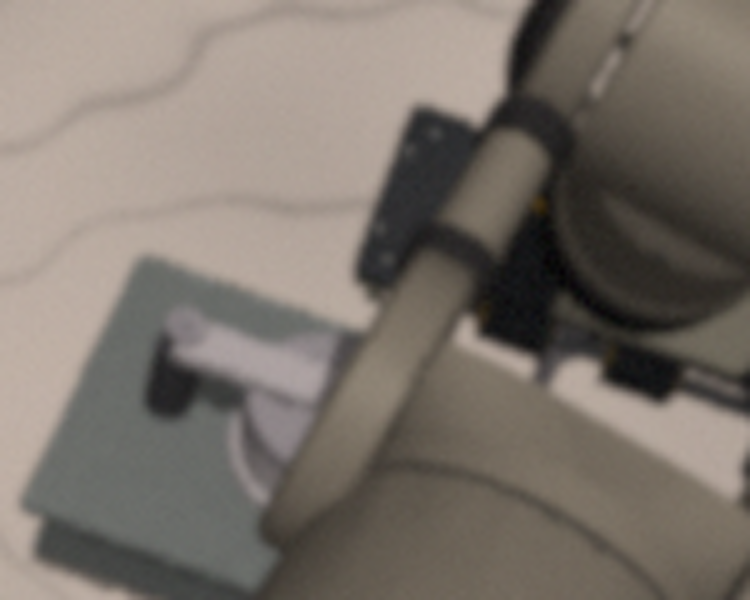

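```bash
cat > pr.py <<'E'
from geo import *
from cell import sensors
setcal()
p=[0.5028,-0.0416,-0.1755,0]
z=Rc(p[2])[:,2]
P=sensors.read_state()["position"];G=P+[0,0,.019]
m=cr(p,[0,80,75])
for n,X in[("mouth",m),("tip",G-.0664*z),("shoulder",G-.0244*z),("headtop",G+.0096*z),("TCP",P)]:
    u=proj("scene",X);print(n,X.round(4),u.round(1),((u-[180,110]+.5)*8-.5).round(0))
print("tip in mouth frame mm",(Rc(p[2]).T@(G-.0664*z-m)*1000).round(1))
E
python3 pr.py
```

```text
mouth [ 0.5258 -0.1269  0.131 ] [217.2 168.5] [301. 472.]
tip [ 0.5384 -0.1295  0.1552] [213.5 162.9] [272. 427.]
shoulder [ 0.5591 -0.1331  0.1916] [207.4 154.4] [222. 359.]
headtop [ 0.5758 -0.1361  0.2211] [202.1 147.1] [180. 300.]
TCP [ 0.5711 -0.1353  0.1937] [204.2 155.8] [197. 370.]
tip in mouth frame mm [ 1.   0.3 27.5]
```

```bash
sed -e 's/,((0,0,53),(405,228),None)//' -e 's/o+=list((proj(n,P)-uv)\*(1 if n=="top" else 1))/o+=list(proj(n,P)-uv+(p[4:6] if n=="scene" else 0))/' -e 's/\[.5,0,0,.4\]/[.5,0,0,.4,0,0]/' fit.py > fit2.py; python3 fit2.py; python3 look.py scene 190 140 50 45 12 f2
```

```text
[ 0.50245068 -0.04202132 -0.17348583  0.5101679   0.07261536  1.28308798]
('c', (-85, -125, 10), 'top') [-1.59 -0.58]
('c', (-85, -125, 10), 'scene') [-0.18  0.44]
('c', (-85, 125, 10), 'top') [1.13 0.85]
('c', (-85, 125, 10), 'scene') [-1.65 -0.58]
('c', (85, -125, 10), 'top') [-0.77 -0.65]
('c', (85, -125, 10), 'scene') [ 0.35 -0.67]
('c', (85, 125, 10), 'top') [ 0.62 -0.68]
('c', (85, 125, 10), 'scene') [-0.02 -0.54]
('c', (0, 80, 75), 'top') [0.88 0.09]
('c', (0, 80, 75), 'scene') [0.19 0.12]
('c', (0, -80, 64), 'top') [-0.62  1.68]
('c', (0, -80, 64), 'scene') [0.73 1.33]
('b', (160, 64), 'top') [0.05 0.17]
('b', (160, 64), 'scene') [0.24 0.22]
('b', (90, 98), 'top') [0.07 0.04]
('b', (90, 98), 'scene') [-0.29 -0.  ]
pin [ 0.4425869  -0.31291748] [-0.04 -0.77 -0.22 -0.44  0.42 -1.37]
block [ 0.44132899 -0.31183459  0.04041263] [-0.27 -0.34 -0.13  0.02 -0.34  0.38  0.73 -0.06]
mouth [ 0.5256 -0.1273  0.131 ]
hinge [0.5458 0.0316 0.118 ]
knob [ 0.5801 -0.0541  0.1142]
knobtop [ 0.5885 -0.0556  0.1289]
knob closed top [ 0.549  -0.0603  0.1509]
eye [ 0.5884 -0.1176  0.0789]
[[-0.853 -0.173  0.492]
 [ 0.149 -0.985 -0.086]
 [ 0.5    0.     0.866]]
```

View pics/f2.png

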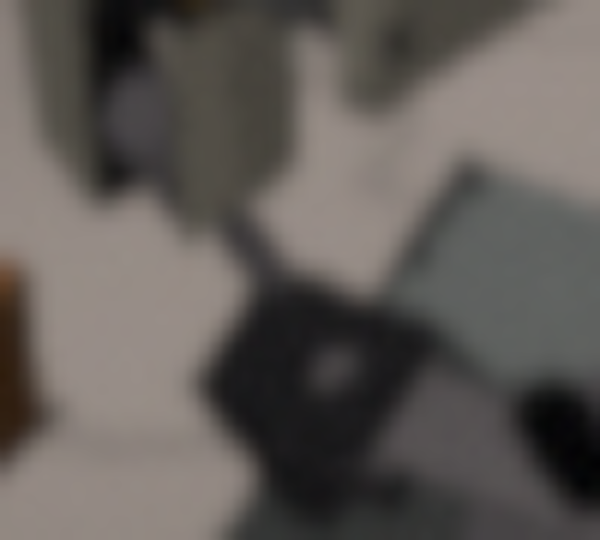

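Call:
jog_arm --motion '[[[0.03,-0.1,0.2],0],[[0.03,-0.2,0.4],0],[[0.03,-0.3,0.6],0],[[0.03,-0.4,0.75],0],[[0.03,-0.45,0.84],0],[[0.03,-0.45,0.84],0]]' --squeeze 10

```text
time_s: 13.38
position: [0.5603, -0.1317, 0.1726]
tcp_rot: [-0.0, 0.768, 0.641, 0.0]
force: [-0.7, 0.2, 0.8]
opening: 0.21
```

```bash
sed -i 's/p=\[.*/p=[0.5025,-0.042,-0.1745,0]/' pr.py; python3 pr.py|tail -1; python3 go.py; python3 look.py scene 180 130 70 55 11 f3
```

```text
tip in mouth frame mm [-0.1 -1.7  4. ]
t 13.47 pos [ 0.5606 -0.1317  0.1729] yaw 79.66 F [ 0.11  0.3  -0.56] op 0.217 z [ 4.e-04 -1.e-04 -1.e+00] j [-0.36  0.48  1.46  0.    1.2  -1.75]
```

View pics/f3.png

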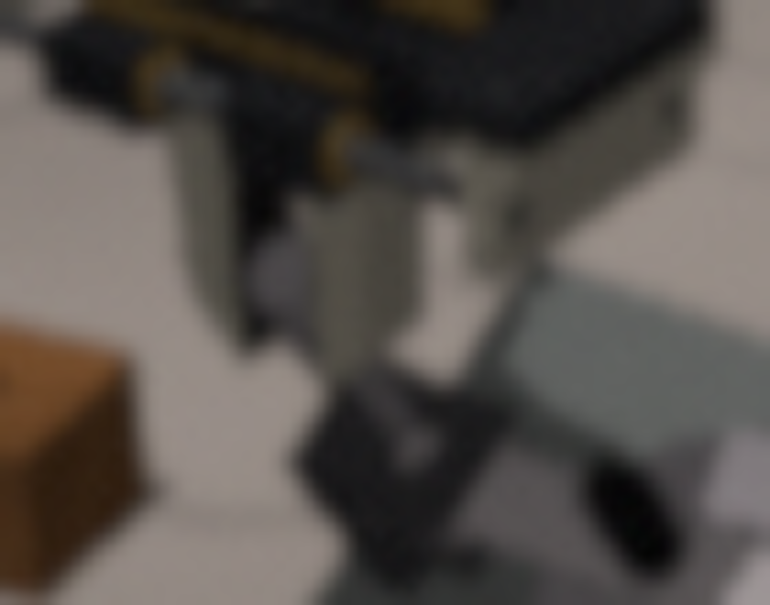

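Call:
jog_arm --motion '[[[-0.03,-0.08,0.13],0],[[-0.03,-0.16,0.26],0],[[-0.03,-0.24,0.4],0],[[-0.03,-0.32,0.53],0],[[-0.03,-0.32,0.53],0]]'

```text
time_s: 14.15
position: [0.5521, -0.1309, 0.1591]
tcp_rot: [-0.0, 0.768, 0.641, -0.0]
force: [0.3, -0.3, -1.2]
opening: 0.216
```

```bash
python3 pr.py|tail -1; python3 go.py; python3 look.py scene 180 130 70 55 11 f4
```

```text
tip in mouth frame mm [  0.2  -1.  -11.6]
t 14.25 pos [ 0.5525 -0.131   0.1595] yaw 79.67 F [ 0.17 -0.38 -0.85] op 0.213 z [ 2.e-04  0.e+00 -1.e+00] j [-0.37  0.48  1.5   0.    1.16 -1.76]
```

View pics/f4.png

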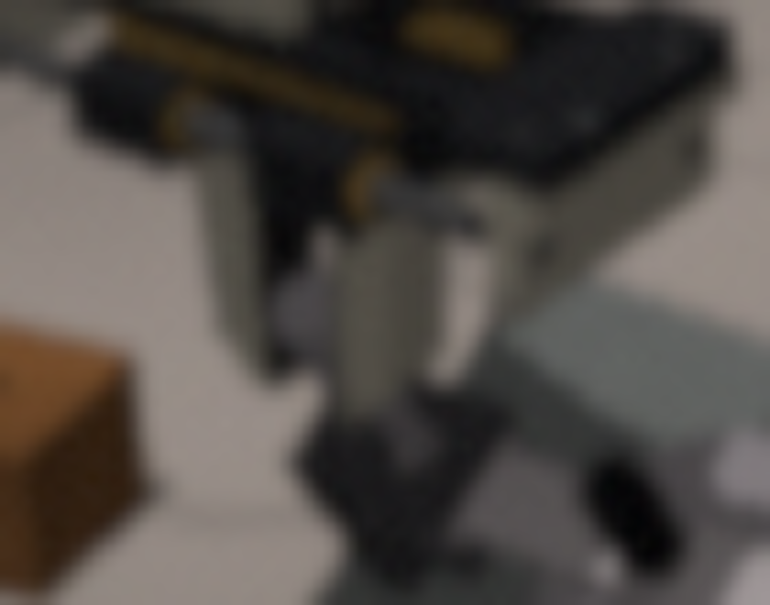

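Call:
jog_arm --motion '[[[0,-0.06,0.1],0],[[0,-0.12,0.21],0],[[0,-0.18,0.31],0],[[0,-0.24,0.42],0],[[0,-0.3,0.52],0],[[0,-0.3,0.52],0]]'

```text
time_s: 15.05
position: [0.5448, -0.1295, 0.1462]
tcp_rot: [-0.0, 0.768, 0.641, -0.0]
force: [-1.7, 0.6, -1.0]
opening: 0.216
```

```bash
python3 pr.py|tail -1; python3 go.py; python3 look.py scene 180 130 70 55 11 f5
```

```text
tip in mouth frame mm [  0.2  -1.1 -26.6]
t 15.15 pos [ 0.5451 -0.1296  0.1465] yaw 79.66 F [-0.1  -0.14 -0.75] op 0.216 z [ 2.e-04  0.e+00 -1.e+00] j [-0.37  0.48  1.54  0.    1.12 -1.76]
```

View pics/f5.png

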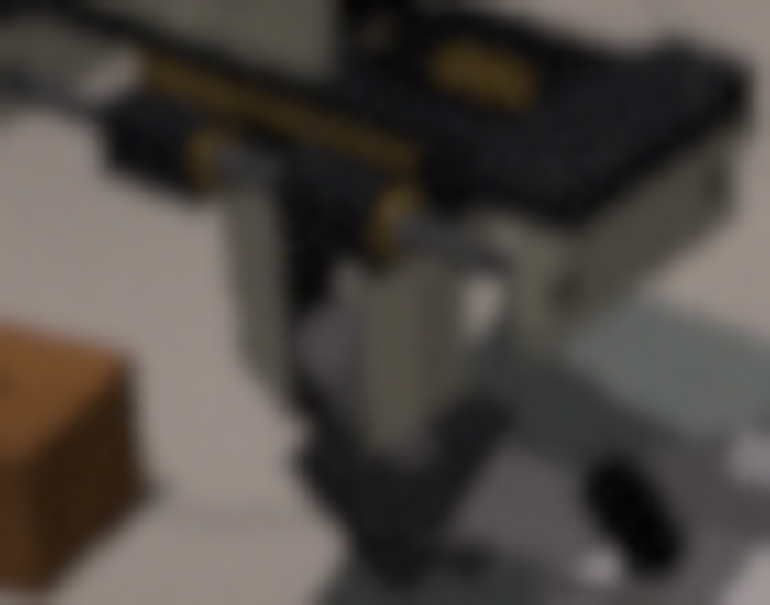

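Call:
jog_arm --motion '[[[0,-0.06,0.1],0],[[0,-0.12,0.21],0],[[0,-0.18,0.31],0],[[0,-0.24,0.42],0],[[0,-0.28,0.48],0],[[0,-0.28,0.48],0]]' --squeeze 8

```text
time_s: 15.95
position: [0.5381, -0.1284, 0.1345]
tcp_rot: [0.0, 0.768, 0.641, 0.0]
force: [-0.9, 0.5, -0.5]
opening: 0.215
```

```bash
python3 pr.py|tail -1; python3 go.py; python3 look.py scene 180 130 70 55 11 f6
```

```text
tip in mouth frame mm [  0.3  -1.1 -40.5]
t 16.05 pos [ 0.5382 -0.1284  0.1345] yaw 79.67 F [ 0.22  0.55 -1.19] op 0.214 z [ 1.e-04  0.e+00 -1.e+00] j [-0.37  0.48  1.58  0.    1.08 -1.76]
```

View pics/f6.png

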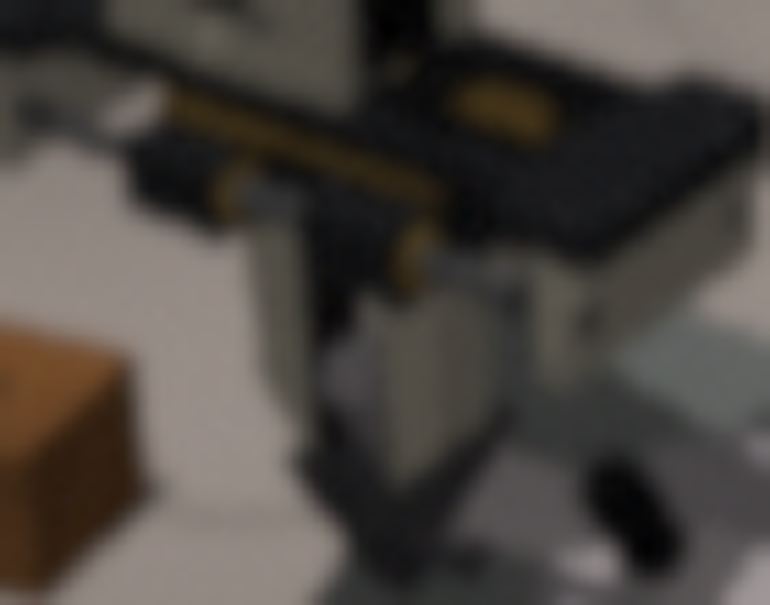

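Call:
jog_arm --motion '[[[0,-0.02,0.03],0],[[0,-0.04,0.07],0],[[0,-0.06,0.1],0],[[0,-0.06,0.1],0]]'

```text
time_s: 16.6
position: [0.5381, -0.1284, 0.134]
tcp_rot: [0.002, 0.768, 0.641, 0.001]
force: [1.0, 1.2, 10.1]
opening: 0.217
```

```bash
python3 pr.py|tail -1; python3 go.py
```

```text
tip in mouth frame mm [  0.1  -1.1 -41. ]
t 16.7 pos [ 0.5381 -0.1284  0.134 ] yaw 79.67 F [ 0.41  1.27 11.58] op 0.211 z [ 0.0045 -0.0012 -1.    ] j [-0.37  0.48  1.58  0.    1.08 -1.76]
```

Call:
jog_arm --motion '[[[0,0.03,-0.06],0],[[0,0.03,-0.06],0],[[0,0.03,-0.06],0],[[0,0.03,-0.06],0],[[0,0.03,-0.06],0]]' --gripper 0.42

```text
time_s: 17.32
position: [0.5373, -0.1282, 0.1333]
tcp_rot: [-0.0, 0.768, 0.641, -0.0]
force: [0.2, 0.3, 0.5]
opening: 0.418
```

```bash
python3 go.py; python3 look.py scene 180 130 70 55 11 f7
```

```text
t 17.32 pos [ 0.5373 -0.1282  0.1333] yaw 79.67 F [0.22 0.34 0.46] op 0.418 z [-3.e-04  2.e-04 -1.e+00] j [-0.37  0.48  1.58  0.    1.08 -1.76]
```

View pics/f7.png

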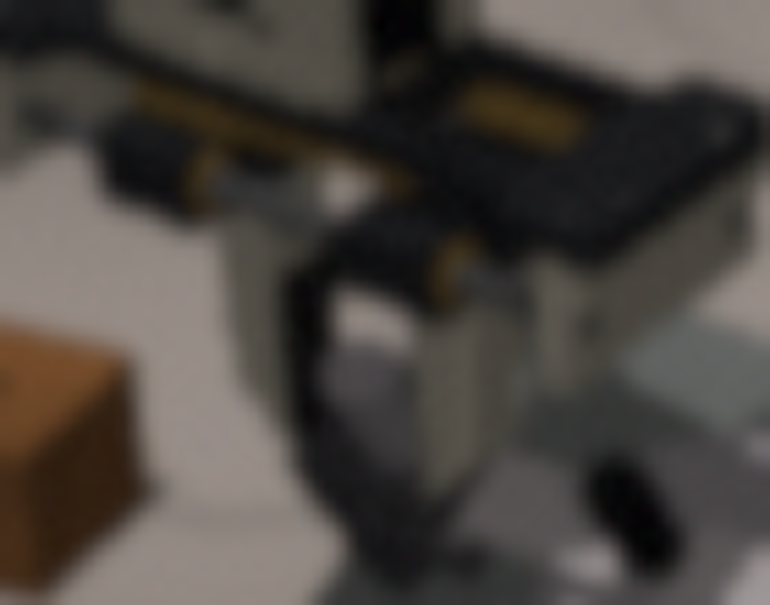

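Call:
jog_arm --motion '[[[0,0,-0.5],0],[[0,0,-1.5],0],[[0,0,-3],0],[[0,0,-5],0],[[0,-1.5,-6],0],[[2,-3,-6],0],[[4,-4,-6],0],[[6,-4,-6],0],[[8,-4,-6],0],[[10,-4,-6],0]]'

```text
time_s: 18.62
position: [0.484, 0.1373, 0.2848]
tcp_rot: [0.001, 0.768, 0.641, 0.001]
force: [-0.3, 0.1, -0.2]
opening: 0.419
```

```bash
python3 go.py; python3 look.py scene 170 130 120 95 6 e1; python3 look.py top 215 170 130 100 6 e2
```

```text
t 18.62 pos [0.484  0.1373 0.2848] yaw 79.66 F [-0.29  0.06 -0.21] op 0.419 z [ 1.9e-03  2.0e-04 -1.0e+00] j [ 0.12  0.26  1.48 -0.    1.4  -1.27]
```

View pics/e1.png

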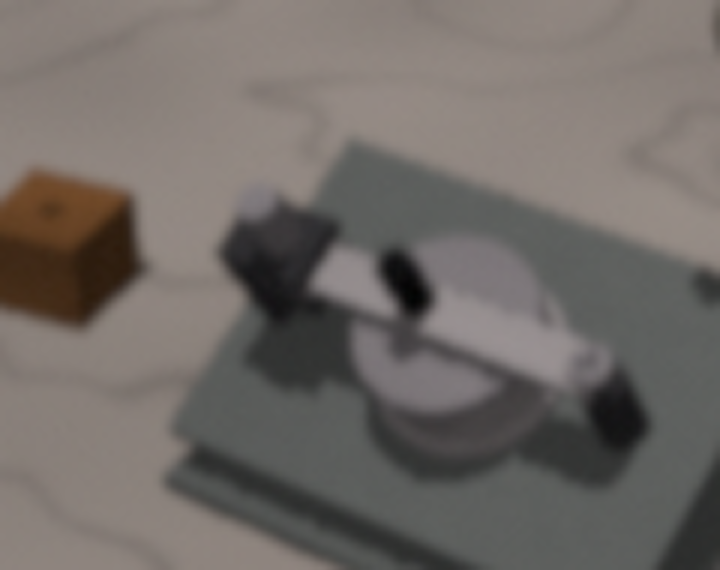

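View pics/e2.png

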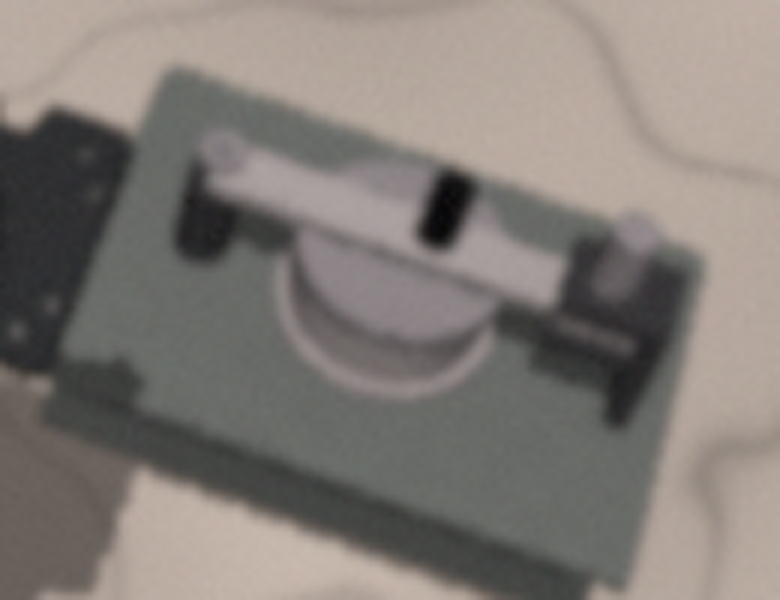

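```bash
python3 - <<'E'
from geo import *
setcal()
p=[0.5025,-0.042,-0.1745,0]
for h in(0,4,8,15):
    X=cr(p,[0,80,75+34+h]);print(h,proj("top",X).round(1),proj("scene",X).round(1))
X=cr(p,[0,80,75]);print("mouth",proj("top",X).round(1),proj("scene",X).round(1),"measured before: top 315.9,216.6 (crop 608,252) scene 217,169.7; head top measured top 320.7,208.2 scene 212.6,163.8")
E
python3 look.py top 0 0 512 384 1 e3; python3 look.py scene 195 150 40 35 16 e4
```

```text
0 [321.1 207.9] [212.4 161.9]
4 [321.6 206.9] [211.8 161.1]
8 [322.1 205.8] [211.2 160.3]
15 [323.  203.9] [210.2 158.9]
mouth [316.8 216.7] [217.1 168.4] measured before: top 315.9,216.6 (crop 608,252) scene 217,169.7; head top measured top 320.7,208.2 scene 212.6,163.8
```

View pics/e3.png

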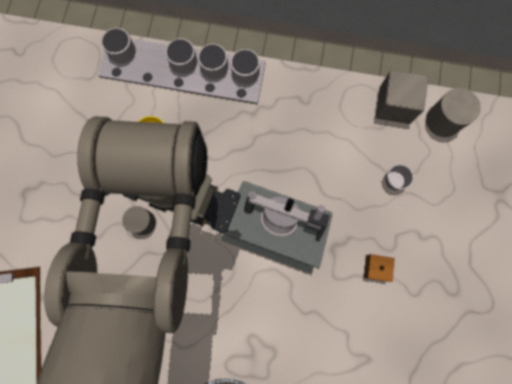

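View pics/e4.png

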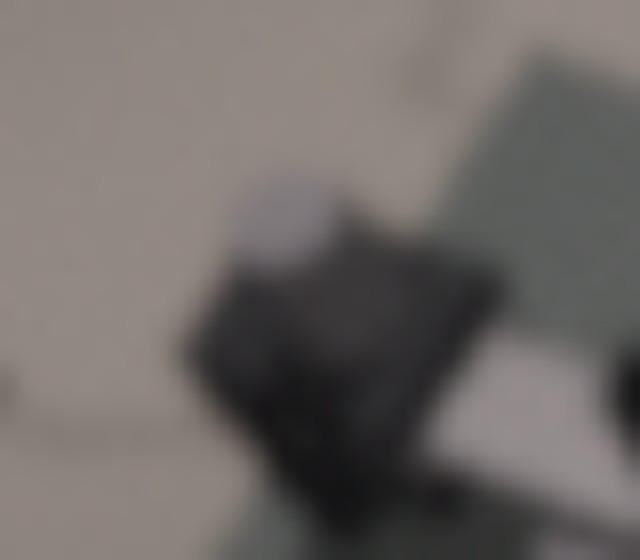

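```bash
python3 go.py; python3 -c "
from cell import manip
print(manip.close_job())"
```

```text
t 18.93 pos [0.4838 0.1348 0.2839] yaw 79.63 F [-0.19  0.11 -0.88] op 0.421 z [ 4.e-04 -4.e-04 -1.e+00] j [ 0.12  0.26  1.48 -0.    1.4  -1.27]
the job is handed in; nothing more can be done
None
```

The cradle is closed and pinned, and I handed the job in at about 19 s of the 61 s allowed; the hand-in reports no verdict.

**What I did**
- I pushed the clamp bar's knob up the slope with closed fingers until the bar met its stop, at about 28 N along x (some 33 N in all).
- I gripped the pin by its head and raised it almost clear of the block. The tool always points down, so I levered the pin 30° over in the jaws against the rim of the block's hole.
- I slid the pin along the slope's normal through both ears and the eye, meeting no resistance until contact at full depth (about 11 N). Then I opened the fingers and withdrew.

**Last checks**
- **Pin:** the head top in both camera views is within about 0.5 px of a fully seated, in-line pin when measured relative to the hole; one top-view pixel is about 2 mm.
- **Bar:** it lies in the fork in the last pictures. I did not re-measure its angle after the pin went in.
- **Bystanders:** the tin and core stand where they were. The dish was partly hidden by the arm in the last picture, but the arm never came down near it.
- **Robot:** it is clear of everything, with the force reading near zero.

**One disagreement:** the scene camera read about 1.3 px (about 4 mm) off vertically from my fitted model. The bias showed on the cradle, the pin in its block and the gripper, so I relied on relative measurements.

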